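# Wedge the sprung door of a drying cabinet shut

### The arm

A 6-joint arm with a two-finger parallel gripper is mounted at the origin on the work surface. World frame = base frame: x ahead of the robot, y to its left, z up, the work surface at z = 0. Lengths are in mm, angles in rad, forces in N, time in s.
With the tool pointing down it reaches from about 300 to 775 mm from the base axis. Payload 14.6 kg.
Tool frame: the origin (TCP) lies at the very end of the fingers, on their centre line; the grasp point (between the pads) lies 19 mm behind it (manip.grip_point_offset is the distance from the TCP to the grasp point, in mm); z points along the fingers, y is the line along which they close (so a half turn about z gives the same grasp; the last joint's range is limited). The gripper opens to 94 mm and grips with 3 to 60 N. Pads are 16 mm wide; open, the fingers measure 119 mm over their backs; the gripper's body (75 mm by 177 mm) begins 78 mm behind the grasp point.
Start: joints at [-1.391, 0.3, 1.521, -0, 1.321, -0.067], TCP at [134.36, -533.326, 205.446] pointing down, gripper open.
Joint ranges: [-3.03, 3.03], [-0.79, 2.21], [0.23, 2.52], [-1.04, 4.18], [0, 3.07], [-2.55, 2.55]. Speed limits (rad/s): [2.22, 2.22, 2.57, 3.14, 3.14, 3.14].

### API

Orientations are given as [roll, pitch, yaw] about the fixed x, y, z axes, in that order (R = Rz(yaw) Ry(pitch) Rx(roll)).
In Python, from cell import telemetry, eyes, manip gives the robot as it stands.
- The arm moves only by the tool play_rows, never from a script. Its arguments are lists of equal length, an entry for each row: "translation": the shift along the world's x, y, z in m, a list of three; "yaw": the turn about the world's z in rad. A call has 1 to 12 rows; each row is the pose to reach, as a shift and turn from the pose commanded when the call began; what a row does not reach only later rows make up. A row lasts 1/8 s, in which the tool goes at most 62.5 mm and 10.7 degrees, less where a joint would pass 70% of its speed; a pose out of reach is approached as far as the arm can. A call with a gripper value outside its range is refused whole. "hand" is the opening, from 0 (shut) to 1 (fully open), set as the call begins (left out, the last holds). The fingers move at their own pace and stop on an object; "force" is the grip in N (left out, the last holds). Time passes only in rows, so rows that repeat a pose let the fingers close. It gives the time, the measured TCP pose, the force, the opening and the grip force at its end, in the units of the state.
- telemetry.read_state(): the state, without advancing time (a new reading comes with each control period).
- eyes.camera(name): name is "side" or "top"; returns a dict with "pixels" (420x560x3 uint8, red, green, blue), "fx", "fy", "cx", "cy" (pixels), "dist_coeffs" ([k1, k2, p1, p2, k3] as OpenCV has them; the pictures are not rectified), "cam_to_world" (4x4, takes a point from camera to world coordinates). Camera axes: x right, y up, looking along -z (the intrinsics and any distortion apply to the point x, -y, -z); pixel columns grow to the right and rows downward; lengths in mm; the calibration is good to about 2 mm. A picture is of the moment at which its call begins. There is no depth.
- manip.sign_off(): hands the job in; it is judged then, once.
The state is a dict: "clock": time; "joints": joint angles; "qd": joint speeds; "effort": joint torques, N m; "eef_pos": TCP position; "eef_rot": TCP orientation; "wrist_force": force on the tool from outside, world axes, zero at the start; "moment": the same for the moment, N m; "finger_gap": finger opening in mm; "finger_force": force on a finger pad.
Only numpy, scipy, OpenCV 4.12 (cv2) and the standard library are available. Lean on these libraries where they do the work, as an engineer would, in place of code of your own. Each camera call takes 0.05 s, during which the arm holds its last target. There are 200 camera calls.

### The job

The catch of the countertop drying cabinet is broken and its sprung door stands ajar. Take the rubber door wedge and, lying flat on the table, thin end first and square to the cabinet front, tap it in under the free-end half of the door so that it swings the door fully shut and stays jammed tight under it when you let go. Tap it firmly but do not force it, as the door is light sheet metal that a hard drive would bend; leave the other things on the table where they are.

Things in the scene. Friction and masses are not known exactly. Their poses are not given: they have to be found in the camera images.
- wedge_centre (a point): Dark rubber door wedge lying flat: 170 mm long, 40 mm wide, 36 mm high at the heel, 3 mm at the thin end, the top one plain slope, 0.15 to 0.2 kg. This point is mid-length, mid-width, 18 mm above its underside. x axis along the wedge to the thin end (heel face at x = -85 mm, thin end at +85 mm), y across it, z up. Upright flat sides; hold it by the thick part near the heel.
- wedge: The same wedge; the origin is the centre of its underside, axes as above.
- door (a joint): Opening angle of the cabinet's door (rad) about its upright hinge: 0 fully shut against a solid stop, larger is further open. A hinge spring of about 1.5 N m/rad holds the door ajar near 0.3 rad and swings it back there when let go; some 2 N near the free end shuts it, which the wedge does as it is pushed in (the wedge takes the door's lower edge along).
- door_place (a point): Fixed point on the table straight below the outer face of the shut door, 248 mm from the hinge and 110 mm from the door's free end: a good place for the wedge. x axis level into the cabinet, square to its front (the way the wedge goes in), y along the front towards the hinge, z up. Nothing stands in the way under the door or up to 50 mm behind it.
- door_hinge (a point): Fixed point on the table below the hinge axis, which runs upright along the shut door's inner face; axes as door_place. The door is a 20 mm thick steel frame with window, 358 mm from hinge to free end; bar handle by the free end, 29 mm out, 100 to 210 mm up. Its lower edge hangs 10 to 16 mm above the table, different each time (slotted hinges) and not measured.
- dryer: The drying cabinet, fixed on the table: steel, 360 mm wide, 300 deep, 300 high; origin centre of its underside, x axis towards its back. How it feels: a wedge held lightly on the table drags the door shut with 2 to 9 N; once shut, the push climbs within some 5 mm: a level push of 14 to 22 N jams the wedge well, 30 N bends the door. Friction holds it when let go.
- tub: Bystander: open yellow plastic tub, 132 mm across, 105 mm high.
- tub_lid: Bystander: its flat yellow lid, 138 mm across, 10 mm thick.
- oil_can: Bystander: small oil can with a white cap, 72 mm across, 153 mm high.
- bowl: Bystander: white bowl, 150 mm across, 65 mm high.
- marker: Bystander: marker pen, 132 x 13 x 13 mm, lying beside the wedge's thin half.
- scraper: Bystander: steel dough scraper, about 110 x 112 mm, 14 mm high, lying flat.
Mind the look-alikes: they are no part of the job. What is meant by the wedge is not blue or pink, and is the larger of those in its own colour.

How it is judged (in metres and radians):
At the end, for the whole second after the job is handed in: The door is fully shut (within 0.03 rad) and still; the wedge lies flat on the table, square to the cabinet front (within 0.3 rad), thin end under the free-end half of the door, at rest and released, and is jammed: it bears on the door with more than 11 N (value of joint door below 0.03 rad and velocity of joint door between -0.05 and 0.05 rad/s and contact force between wedge and panel_c0 above 11 N and angle between wedge's own z axis and vertical below 0.1 rad and height (world z) of wedge below 0.008 m and angle between the x axis of wedge and the x axis of door_place, either way round below 0.3 rad and x of wedge_centre in the frame of door_place below 0 m and y of wedge_centre in the frame of door_place between -0.11 and 0.07 m and linear speed of wedge below 0.01 m/s); the robot touches nothing.
It fails at once if The wedge is forced: it bears on the door with more than 30 N (a level push of some 30 N) (contact force between wedge and panel_c0 above 30 N).
It fails at once if Another thing on the table is moved by more than 40 mm or tipped (distance of any of tub, tub_lid, oil_can, bowl, marker, scraper from where it was at the start of the episode above 0.04 m or angle between any of tub, tub_lid, oil_can, bowl, marker, scraper's own z axis and vertical above 0.5 rad).
It also fails if it takes over 51 s, if anything falls off the work surface, if the arm or the gripper's body presses on something with over 40 N, if the wrist force passes 120 N, or if a joint passes its speed limit or range.

## Working session

There is one attempt and no reset: what is moved stays moved. The work goes in short steps, Python scripts to look and compute and a tool call to move; the robot and the scene stay as the last step left them, time stands still between calls to the robot, and variables do not carry over. Pictures are saved under pics/ and viewed, at most 13 in all, crops included, and the job is handed in when it is done.

Besides the shell and the picture viewer there is one more tool, called after "Request:" by a JSON object that holds its "api" and its "payload", one argument or row to a line. play_rows: Moves the arm, as the interface text tells. Its arguments: {"type":"object","properties":{"translation":{"type":"array","items":{"type":"array","items":{"type":"number"}}},"yaw":{"type":"array","items":{"type":"number"}},"hand":{"type":"number"},"force":{"type":"number"}},"required":["translation","yaw"]}

```bash
mkdir -p pics
cat > h.py <<'E'
import cv2,numpy as np
from cell import telemetry,eyes,manip
def shot(n,f):
    c=eyes.camera(n); cv2.imwrite(f,cv2.cvtColor(c["pixels"],cv2.COLOR_RGB2BGR)); 
    np.savez(f[:-4]+'.npz',**c); return c
def ray(c,uv):
    K=np.array([[c["fx"],0,c["cx"]],[0,c["fy"],c["cy"]],[0,0,1.]])
    p=cv2.undistortPoints(np.array(uv,float).reshape(-1,1,2),K,np.array(c["dist_coeffs"],float)).reshape(-1,2)
    d=np.c_[p[:,0],-p[:,1],-np.ones(len(p))]; T=np.array(c["cam_to_world"])
    return T[:3,3],d@T[:3,:3].T
def plane(c,uv,z):
    o,d=ray(c,uv); return o+d*((z-o[2])/d[:,2])[:,None]
E
python3 - <<'E'
from h import *
a=shot("top","pics/top.png");b=shot("side","pics/side.png")
print(a["cam_to_world"],b["cam_to_world"],a["fx"])
s=telemetry.read_state();print(s)
E
```

```text
[[-1.36715739e-01  9.65560603e-01 -2.21362888e-01  3.34649659e+02]
 [-9.90608550e-01 -1.32835830e-01  3.23935756e-02 -8.00559542e+00]
 [ 1.87303746e-03  2.23712681e-01  9.74653337e-01  1.06194740e+03]
 [ 0.00000000e+00  0.00000000e+00  0.00000000e+00  1.00000000e+00]] [[ 3.66323443e-01 -7.27532402e-01  5.80089424e-01  1.12015958e+03]
 [ 9.30461978e-01  2.81789588e-01 -2.34169034e-01 -2.57212274e+02]
 [ 6.90239960e-03  6.25532759e-01  7.80167369e-01  8.68530293e+02]
 [ 0.00000000e+00  0.00000000e+00  0.00000000e+00  1.00000000e+00]] 378.909713072952
{'clock': 0.1, 'joints': array([-1.39060247e+00,  3.00444705e-01,  1.52154107e+00,  5.37503053e-06,
        1.32068198e+00, -6.66016458e-02]), 'qd': array([ 9.07658150e-04, -9.06253677e-04, -4.28318756e-03, -1.24181595e-03,
       -1.68506704e-03,  8.40636496e-05]), 'effort': array([ 2.07004960e-03, -5.32642722e+01, -3.53283191e+01,  7.09267915e-02,
        2.35034258e-02, -7.09016649e-05]), 'eef_pos': array([ 134.31816737, -533.09814932,  204.91772944]), 'eef_rot': array([-3.14052028e+00, -7.67453258e-05,  2.46794130e-01]), 'wrist_force': array([-0.12124189, -0.90722679,  0.59196904]), 'moment': array([-0.0312501 ,  0.02492862, -0.03030976]), 'finger_force': 0.0, 'finger_gap': 93.98849005052065}
```

View pics/top.png

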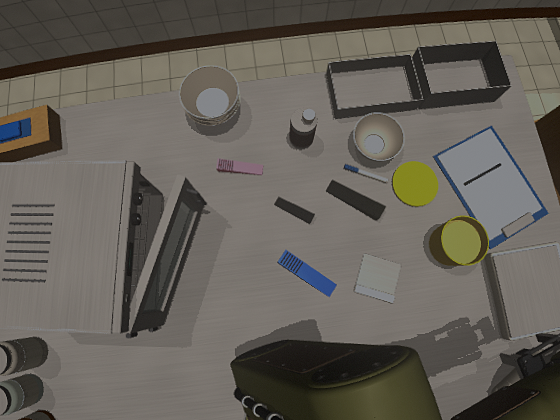

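View pics/side.png

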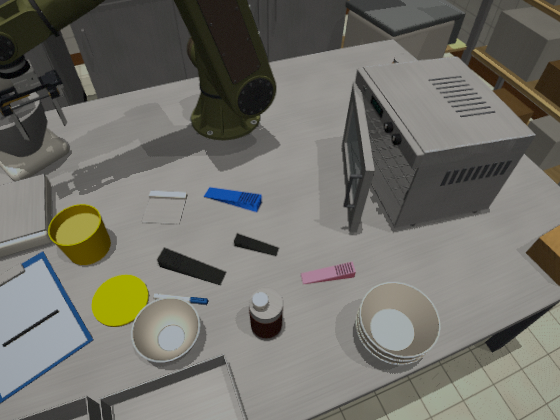

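The top view shows two dark wedges: a large one at (355,199) and a small one at (294,209). There is also a blue one at (307,272) and a pink one at (240,168). I choose the larger dark one at (355,199), which is at (192,266) in the side view. The cabinet is on the left, with the door hinged near (130,335) and its free end near (190,185). A close crop should confirm the choice and show which end is thin.

Run:
```python
from h import *
a=cv2.imread("pics/top.png");b=cv2.imread("pics/side.png")
A=cv2.resize(a[150:235,300:400],(400,340),interpolation=cv2.INTER_CUBIC);B=cv2.resize(b[235:320,145:245],(400,340),interpolation=cv2.INTER_CUBIC)
C=cv2.resize(a[150:350,100:220],(300,500),interpolation=cv2.INTER_CUBIC)
cv2.imwrite("pics/crop1.png",cv2.convertScaleAbs(np.hstack([A,B]),alpha=1.7))
D=cv2.resize(b[80:240,330:430],(300,480),interpolation=cv2.INTER_CUBIC)
cv2.imwrite("pics/crop2.png",cv2.convertScaleAbs(np.hstack([C[:480],D]),alpha=1.5))
for n,im,roi in (("top",a,(150,235,300,400)),("side",b,(235,320,145,245))):
    c=np.load(f"pics/{n}.npz"); y0,y1,x0,x1=roi
    m=(im[y0:y1,x0:x1].max(2)<75).astype(np.uint8)
    cs,_=cv2.findContours(m,0,2); k=max(cs,key=cv2.contourArea)
    r=cv2.minAreaRect(k);box=cv2.boxPoints(r)+[x0,y0];print(n,cv2.contourArea(k),box.round(1).tolist());print(plane(c,box,18).round(0).tolist())
```

```text
top 845.0 [[323.8, 194.4], [331.4, 179.2], [385.4, 206.2], [377.8, 221.4]]
[[593.0, -176.0, 18.0], [635.0, -205.0, 18.0], [535.0, -345.0, 18.0], [495.0, -315.0, 18.0]]
side 1057.5 [[154.9, 264.2], [161.9, 246.6], [225.2, 271.6], [218.2, 289.2]]
[[533.0, -349.0, 18.0], [485.0, -322.0, 18.0], [618.0, -188.0, 18.0], [659.0, -218.0, 18.0]]
```

View pics/crop1.png

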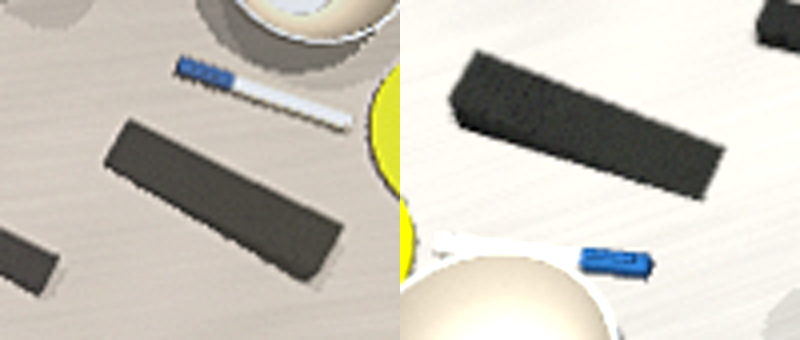

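View pics/crop2.png

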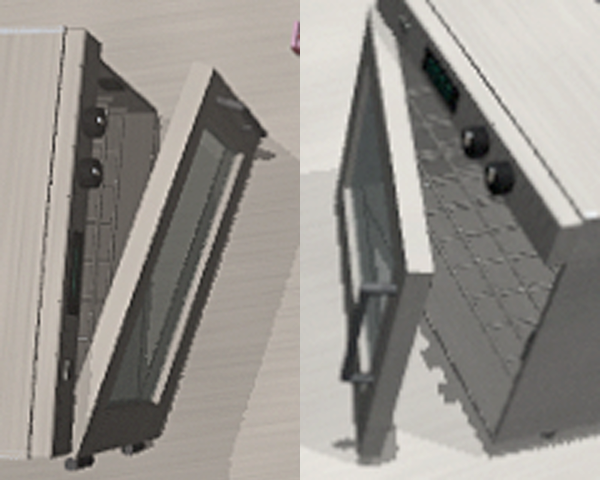

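The crops confirm the choice. In the side view the heel is at the left, top corners (164,248) and (159,260). The thin end is at the right, (226,272) and (221,285), with the marker clear of the wedge on its +x side. The door is hinged at the robot end (low x), and its free end is at (182,176) in the top view and (370,171) in the side view.

Run:
```python
from h import *
t=np.load("pics/top.npz");s=np.load("pics/side.npz")
def tri(u,v):
    o1,d1=ray(t,[u]);o2,d2=ray(s,[v]);d1=d1[0];d2=d2[0]
    k=np.linalg.lstsq(np.c_[d1,-d2],o2-o1,rcond=None)[0]
    p,q=o1+k[0]*d1,o2+k[1]*d2;return ((p+q)/2).round(1),np.linalg.norm(p-q).round(1)
print("thin top",plane(t,[(332,180),(326.25,190.75)],3).round(0).tolist())
print("thin side",plane(s,[(226.25,271.75),(220.75,284.5)],3).round(0).tolist())
print("heel top",plane(t,[(385.75,206.5),(376.5,219.5)],36).round(0).tolist())
print("heel side",plane(s,[(164.5,248),(158.75,259.5)],36).round(0).tolist())
print("door free inner top",tri((178,174.8),(374,170.7)),"outer",tri((185.2,177.2),(366,170.7)))
print("cab front-top far",tri((135.5,162),(422.7,155)),"near",tri((119,333),(355,81.7)))
print("cab bottom far",plane(s,[(394.3,230.7)],0),"door free bottom",plane(s,[(350,233),(358.3,233.3)],12))
print("door hinge top z~290",plane(t,[(131,332),(137,332)],290).round(0).tolist())
print("cab front top z300",plane(t,[(135.5,162),(121,332)],300).round(0).tolist())
```

```text
thin top [[637.0, -209.0, 3.0], [607.0, -187.0, 3.0]]
thin side [[610.0, -184.0, 3.0], [640.0, -207.0, 3.0]]
heel top [[531.0, -340.0, 36.0], [498.0, -307.0, 36.0]]
heel side [[506.0, -315.0, 36.0], [535.0, -336.0, 36.0]]
door free inner top (array([626.5, 180.8, 249.6]), np.float64(1.6)) outer (array([618.9, 164.9, 248.1]), np.float64(1.1))
cab front-top far (array([657.3, 268.3, 293.4]), np.float64(15.5)) near (array([295.2, 326. , 250.5]), np.float64(15.3))
cab bottom far [[653.34973114 290.712618     0.        ]] door free bottom [[621.89313063 164.75753972  12.        ]
 [631.08039218 185.52150868  12.        ]]
door hinge top z~290 [[299.0, 292.0, 290.0], [297.0, 280.0, 290.0]]
cab front top z300 [[650.0, 258.0, 300.0], [301.0, 309.0, 300.0]]
```

Run:
```python
from h import *
a=cv2.imread("pics/top.png");b=cv2.imread("pics/side.png")
A=cv2.resize(a[280:350,90:170],(400,350),interpolation=cv2.INTER_CUBIC)
A2=cv2.resize(a[150:200,120:200],(400,250),interpolation=cv2.INTER_CUBIC)
B=cv2.resize(b[50:250,335:435],(300,600),interpolation=cv2.INTER_CUBIC)
cv2.imwrite("pics/crop3.png",cv2.convertScaleAbs(np.hstack([np.vstack([A,A2]),B]),alpha=2))
```

```text
(no output)
```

View pics/crop3.png

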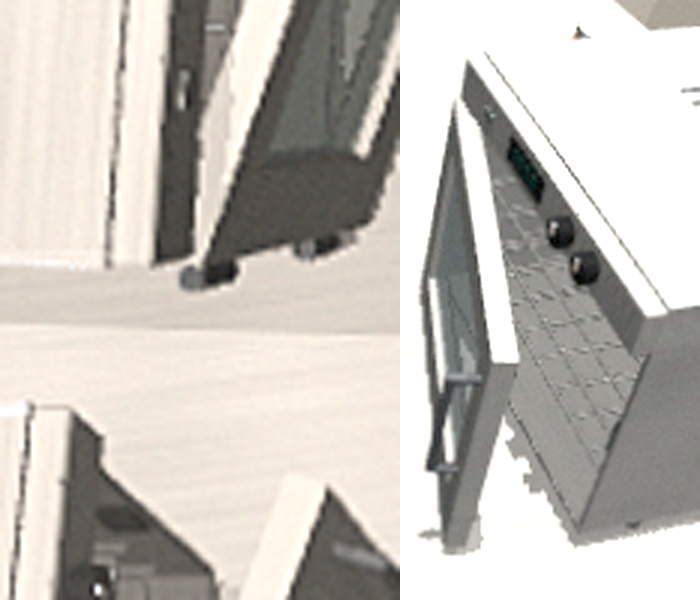

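The crop shows the upper hinge pin at about (130,335) and the lower one at about (154,329) in the top view. The front top edge of the cabinet runs from (135,162) to (120,333).

Run:
```python
from h import *
t=np.load("pics/top.npz");s=np.load("pics/side.npz")
p=lambda c,u,z:plane(c,[u],z)[0].round(0)
for z in(290,300): print(z,"top far/near",p(t,(135,162),z),p(t,(120.4,333.4),z),"side far/near",p(s,(416.7,156),z),p(s,(358.3,71.7),z))
print("bottom far",p(s,(394.3,230),0),"bottom far top view",p(t,(163,269-0),0))
print("hinge up/low",p(t,(130,335),250),p(t,(154.5,329),8))
print("door edge hinge end z250",p(t,(131,332),250))
print("door inner free",p(t,(176,175),250),p(t,(185,177),250),p(s,(374,171),250),p(s,(366,171),250),p(s,(355,84),250))
```

```text
290 top far/near [654. 263. 290.] [298. 314. 290.] side far/near [653. 266. 290.] [308. 313. 290.]
300 top far/near [650. 260. 300.] [299. 310. 300.] side far/near [661. 257. 300.] [322. 304. 300.]
bottom far [651. 292.   0.] bottom far top view [446. 302.   0.]
hinge up/low [291. 311. 250.] [286. 336.   8.]
door edge hinge end z250 [297. 308. 250.]
door inner free [626. 184. 250.] [619. 164. 250.] [628. 181. 250.] [621. 164. 250.] [306. 312. 250.]
```

Run:
```python
from h import *
t=np.load("pics/top.npz")
print("blue",plane(t,[(278,255),(285,250),(335,293)],15).round(0).tolist(),"small",plane(t,[(276,200),(313,218)],10).round(0).tolist(),"marker",plane(t,[(345,165),(388,182)],7).round(0).tolist())
```

```text
blue [[440.0, -23.0, 15.0], [451.0, -44.0, 15.0], [317.0, -162.0, 15.0]] small [[597.0, -39.0, 10.0], [531.0, -135.0, 10.0]] marker [[676.0, -254.0, 7.0], [608.0, -371.0, 7.0]]
```

Request:
{"api": "play_rows", "payload": {
  "translation": [
    [0.03, 0.02, 0],
    [0.07, 0.04, 0],
    [0.11, 0.06, 0],
    [0.15, 0.083, 0],
    [0.19, 0.106, 0],
    [0.23, 0.128, 0],
    [0.27, 0.15, 0],
    [0.31, 0.172, 0],
    [0.35, 0.194, -0.01],
    [0.38, 0.211, -0.03],
    [0.392, 0.218, -0.06],
    [0.392, 0.218, -0.1]
  ],
  "yaw": [0.03, 0.09, 0.15, 0.21, 0.27, 0.33, 0.39, 0.45, 0.51, 0.57, 0.63, 0.63],
  "hand": 0.75,
  "force": 25
}}

```text
clock: 1.6
eef_pos: [527.3, -314.6, 104.5]
eef_rot: [3.141, -0.0, 0.879]
wrist_force: [-0.5, -0.6, -0.1]
finger_gap: 70.5
finger_force: 0.0
```

Request:
{"api": "play_rows", "payload": {
  "translation": [
    [0, 0, 0]
  ],
  "yaw": [0]
}}

```text
clock: 1.72
eef_pos: [525.1, -314.3, 102.6]
eef_rot: [-3.136, 0.001, 0.877]
wrist_force: [-0.3, 0.1, 1.0]
finger_gap: 70.3
finger_force: 0.0
```

Run:
```python
from h import *
t=shot("top","pics/t2.png");s=shot("side","pics/s2.png")
a=cv2.imread("pics/t2.png");b=cv2.imread("pics/s2.png")
A=cv2.resize(a[140:240,290:400],(440,400));B=cv2.resize(b[200:300,120:240],(480,400)) 
cv2.imwrite("pics/crop4.png",cv2.resize(np.hstack([A,B]),(800,348)))
```

```text
(no output)
```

View pics/crop4.png

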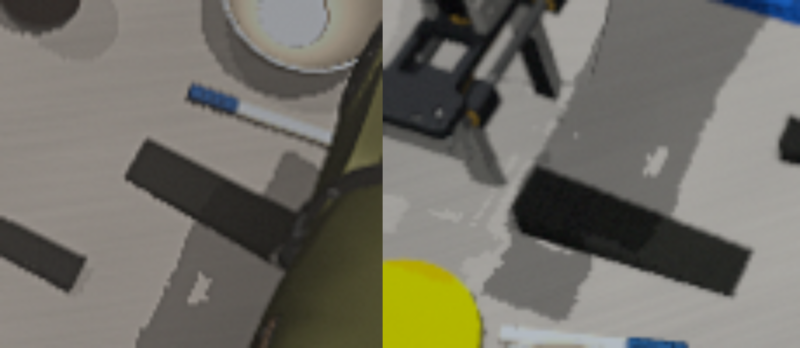

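The gripper is over the heel, with the fingers straddling the wedge. The heel is at about (530,190) in the side half of the crop, and the marker is clear. Next I descend and grip.

Request:
{"api": "play_rows", "payload": {
  "translation": [
    [0, 0, -0.03],
    [0, 0, -0.06],
    [0, 0, -0.08],
    [0, 0, -0.09],
    [0.001, 0, -0.097],
    [0.001, 0, -0.097]
  ],
  "yaw": [0, 0, 0, 0, 0, 0]
}}

```text
clock: 2.58
eef_pos: [527.6, -315.5, 8.7]
eef_rot: [3.141, -0.0, 0.877]
wrist_force: [-0.2, -0.0, -0.1]
finger_gap: 70.5
finger_force: 0.0
```

Request:
{"api": "play_rows", "payload": {
  "translation": [
    [0, 0, 0],
    [0, 0, 0],
    [0, 0, 0],
    [0, 0, 0],
    [0, 0, 0],
    [0, 0, 0],
    [0, 0, 0]
  ],
  "yaw": [0, 0, 0, 0, 0, 0, 0],
  "hand": 0,
  "force": 25
}}

```text
clock: 3.45
eef_pos: [527.4, -315.4, 8.6]
eef_rot: [3.141, -0.0, 0.877]
wrist_force: [-1.7, 0.6, 5.9]
finger_gap: 39.7
finger_force: 24.9
```

Request:
{"api": "play_rows", "payload": {
  "translation": [
    [0, 0, 0.03],
    [0, 0, 0.065],
    [0, 0.02, 0.07],
    [-0.005, 0.06, 0.07],
    [-0.012, 0.1, 0.07],
    [-0.018, 0.14, 0.07],
    [-0.024, 0.18, 0.07],
    [-0.03, 0.22, 0.07],
    [-0.036, 0.26, 0.07],
    [-0.042, 0.3, 0.07],
    [-0.046, 0.33, 0.07],
    [-0.046, 0.33, 0.07]
  ],
  "yaw": [0, 0, 0.03, 0.1, 0.17, 0.24, 0.31, 0.38, 0.45, 0.52, 0.554, 0.554]
}}

```text
clock: 4.95
eef_pos: [480.0, 16.8, 77.2]
eef_rot: [-3.14, 0.0, 1.435]
wrist_force: [1.1, -0.1, -2.0]
finger_gap: 39.6
finger_force: 24.9
```

Request:
{"api": "play_rows", "payload": {
  "translation": [
    [0, 0, 0],
    [0, 0, 0]
  ],
  "yaw": [0, 0]
}}

```text
clock: 5.2
eef_pos: [481.2, 14.1, 78.1]
eef_rot: [-3.141, 0.0, 1.43]
wrist_force: [-0.2, -0.3, -1.9]
finger_gap: 39.9
finger_force: 24.9
```

Run:
```python
from h import *
t=shot("top","pics/t3.png");s=shot("side","pics/s3.png")
a=cv2.imread("pics/t3.png");b=cv2.imread("pics/s3.png")
cv2.imwrite("pics/crop5.png",np.hstack([cv2.resize(a[120:360,100:340],(400,400)),cv2.resize(b[60:300,200:440],(400,400))]))
```

```text
(no output)
```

View pics/crop5.png

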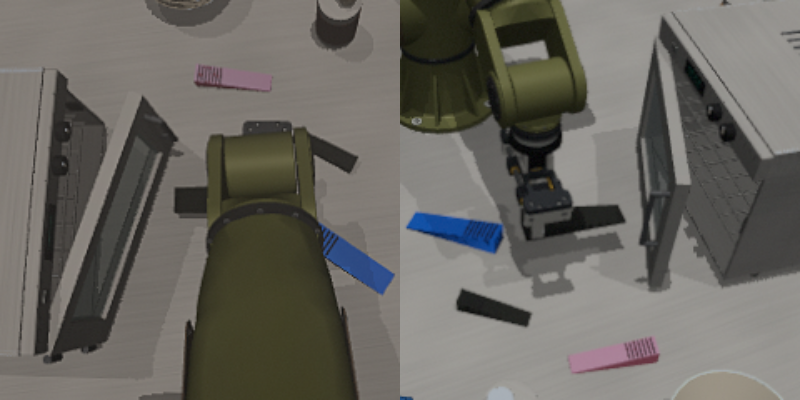

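The wedge is held with its thin end pointing at the door: (178,200) in the top half and (622,218) in the side half. The other things have not moved. Next I lower it and push in.

Request:
{"api": "play_rows", "payload": {
  "translation": [
    [0.001, 0.01, -0.03],
    [0.001, 0.01, -0.055],
    [0.001, 0.01, -0.065],
    [0.001, 0.01, -0.069],
    [0.001, 0.01, -0.07],
    [0.001, 0.01, -0.07]
  ],
  "yaw": [0, 0, 0, 0, 0, 0]
}}

```text
clock: 6.05
eef_pos: [482.7, 24.6, 9.1]
eef_rot: [3.141, -0.0, 1.431]
wrist_force: [0.7, 0.3, -1.8]
finger_gap: 39.8
finger_force: 24.9
```

Request:
{"api": "play_rows", "payload": {
  "translation": [
    [0.001, 0.01, 0],
    [0.003, 0.02, 0],
    [0.004, 0.03, 0],
    [0.006, 0.04, 0],
    [0.007, 0.05, 0],
    [0.007, 0.05, 0]
  ],
  "yaw": [0, 0, 0, 0, 0, 0]
}}

```text
clock: 6.8
eef_pos: [489.6, 75.6, 8.6]
eef_rot: [3.141, -0.001, 1.432]
wrist_force: [0.4, 1.7, 1.9]
finger_gap: 40.2
finger_force: 24.9
```

Request:
{"api": "play_rows", "payload": {
  "translation": [
    [0.001, 0.006, 0],
    [0.002, 0.012, 0],
    [0.0025, 0.018, 0],
    [0.0035, 0.024, 0],
    [0.004, 0.03, 0],
    [0.004, 0.03, 0]
  ],
  "yaw": [0, 0, 0, 0, 0, 0]
}}

```text
clock: 7.55
eef_pos: [493.6, 105.4, 8.6]
eef_rot: [3.141, -0.001, 1.431]
wrist_force: [0.8, 2.9, 5.0]
finger_gap: 39.4
finger_force: 24.9
```

Request:
{"api": "play_rows", "payload": {
  "translation": [
    [0.0005, 0.004, 0],
    [0.001, 0.008, 0],
    [0.002, 0.012, 0],
    [0.0025, 0.016, 0],
    [0.003, 0.02, 0],
    [0.003, 0.02, 0]
  ],
  "yaw": [0, 0, 0, 0, 0, 0]
}}

```text
clock: 8.3
eef_pos: [496.6, 124.6, 8.6]
eef_rot: [3.141, -0.0, 1.431]
wrist_force: [1.2, -2.5, 4.3]
finger_gap: 39.5
finger_force: 24.9
```

Run:
```python
from h import *
t=shot("top","pics/t4.png");s=shot("side","pics/s4.png")
a=cv2.imread("pics/t4.png");b=cv2.imread("pics/s4.png")
cv2.imwrite("pics/crop6.png",np.hstack([cv2.resize(a[150:350,100:300],(400,400)),cv2.resize(b[60:260,260:460],(400,400))]))
print(telemetry.read_state()["wrist_force"])
```

```text
[ 1.2153392  -2.43669768  5.20541323]
```

View pics/crop6.png

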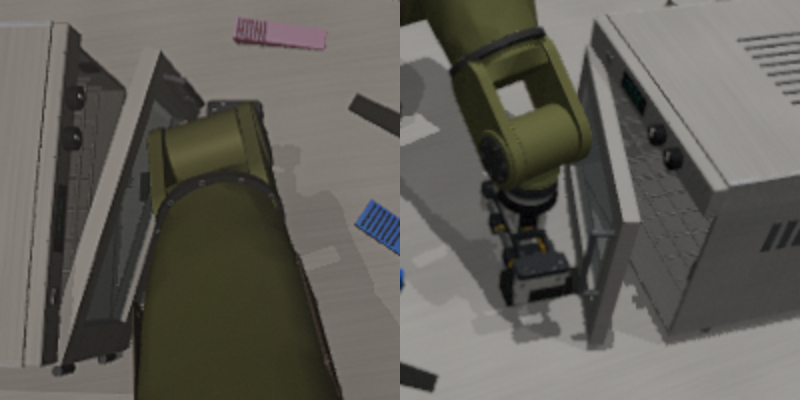

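The door is still ajar and the thin end is now under it. The gripper's corner, (572,290) in the side half, is near the handle mount at (590,295) but looks clear. I'll continue in small steps, watching the force.

Request:
{"api": "play_rows", "payload": {
  "translation": [
    [0.0005, 0.003, 0],
    [0.001, 0.006, 0],
    [0.0015, 0.009, 0],
    [0.002, 0.012, 0],
    [0.002, 0.015, 0],
    [0.002, 0.015, 0]
  ],
  "yaw": [0, 0, 0, 0, 0, 0]
}}

```text
clock: 9.15
eef_pos: [498.7, 139.3, 8.6]
eef_rot: [3.141, 0.0, 1.43]
wrist_force: [1.1, -4.8, 4.1]
finger_gap: 39.8
finger_force: 24.9
```

Run:
```python
from h import *
t=shot("top","pics/t5.png");s=shot("side","pics/s5.png")
a=cv2.imread("pics/t5.png");b=cv2.imread("pics/s5.png")
S=telemetry.read_state();print(S["wrist_force"],S["moment"])
cv2.imwrite("pics/crop7.png",np.hstack([cv2.resize(a[150:350,100:300],(400,400)),cv2.resize(b[140:240,300:400],(400,400))]))
```

```text
[ 1.64070813 -5.08071447  5.62576775] [-0.90966913 -0.27543599 -0.18869879]
```

View pics/crop7.png

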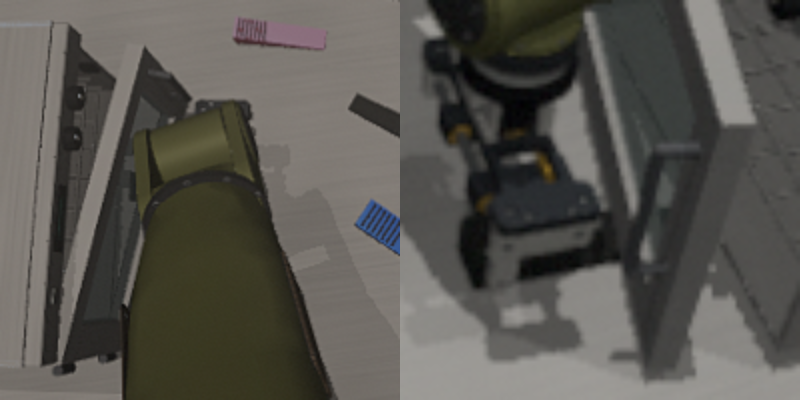

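The gripper is clear of the handle, and the door is swinging with the wedge: its free end moved from (150,50) to (135,48) in the crop. I continue.

Request:
{"api": "play_rows", "payload": {
  "translation": [
    [0.0005, 0.003, 0],
    [0.001, 0.006, 0],
    [0.0015, 0.009, 0],
    [0.002, 0.012, 0],
    [0.002, 0.012, 0]
  ],
  "yaw": [0, 0, 0, 0, 0]
}}

```text
clock: 9.88
eef_pos: [500.7, 151.2, 8.6]
eef_rot: [3.141, 0.0, 1.43]
wrist_force: [2.3, -7.5, 5.3]
finger_gap: 40.0
finger_force: 24.9
```

Request:
{"api": "play_rows", "payload": {
  "translation": [
    [0.0004, 0.002, 0],
    [0.0006, 0.004, 0],
    [0.001, 0.006, 0],
    [0.001, 0.006, 0]
  ],
  "yaw": [0, 0, 0, 0]
}}

```text
clock: 10.38
eef_pos: [501.7, 157.0, 8.6]
eef_rot: [3.141, 0.001, 1.43]
wrist_force: [1.4, -7.1, 6.6]
finger_gap: 39.8
finger_force: 24.9
```

Request:
{"api": "play_rows", "payload": {
  "translation": [
    [0.0003, 0.002, 0],
    [0.0006, 0.004, 0],
    [0.0006, 0.004, 0]
  ],
  "yaw": [0, 0, 0]
}}

```text
clock: 10.75
eef_pos: [502.3, 161.0, 8.6]
eef_rot: [3.141, 0.001, 1.43]
wrist_force: [2.4, -8.5, 6.4]
finger_gap: 40.2
finger_force: 24.9
```

Request:
{"api": "play_rows", "payload": {
  "translation": [
    [0.0003, 0.002, 0],
    [0.0005, 0.003, 0],
    [0.0005, 0.003, 0]
  ],
  "yaw": [0, 0, 0]
}}

```text
clock: 11.12
eef_pos: [502.8, 163.8, 8.6]
eef_rot: [3.141, 0.001, 1.43]
wrist_force: [1.3, -9.8, 6.8]
finger_gap: 39.7
finger_force: 24.9
```

Request:
{"api": "play_rows", "payload": {
  "translation": [
    [0.0003, 0.002, 0],
    [0.0003, 0.002, 0]
  ],
  "yaw": [0, 0]
}}

```text
clock: 11.38
eef_pos: [503.1, 165.9, 8.6]
eef_rot: [3.141, 0.001, 1.43]
wrist_force: [1.5, -8.7, 6.3]
finger_gap: 40.1
finger_force: 24.9
```

Request:
{"api": "play_rows", "payload": {
  "translation": [
    [0.0003, 0.002, 0],
    [0.0003, 0.002, 0]
  ],
  "yaw": [0, 0]
}}

```text
clock: 11.62
eef_pos: [503.4, 167.9, 8.6]
eef_rot: [3.141, 0.001, 1.43]
wrist_force: [2.8, -9.4, 5.6]
finger_gap: 39.7
finger_force: 24.9
```

Request:
{"api": "play_rows", "payload": {
  "translation": [
    [0.0003, 0.002, 0],
    [0.0003, 0.002, 0]
  ],
  "yaw": [0, 0]
}}

```text
clock: 11.88
eef_pos: [503.7, 169.8, 8.6]
eef_rot: [3.141, 0.001, 1.43]
wrist_force: [2.2, -9.2, 5.8]
finger_gap: 39.9
finger_force: 24.9
```

Run:
```python
from h import *
t=shot("top","pics/t6.png");s=shot("side","pics/s6.png")
a=cv2.imread("pics/t6.png");b=cv2.imread("pics/s6.png")
S=telemetry.read_state();print(S["wrist_force"],S["moment"])
cv2.imwrite("pics/crop8.png",np.hstack([cv2.resize(a[150:350,100:300],(400,400)),cv2.resize(b[100:250,300:450],(400,400))]))
```

```text
[ 2.29760127 -9.70383541  6.19096603] [-1.64964566 -0.27734369 -0.34642674]
```

View pics/crop8.png

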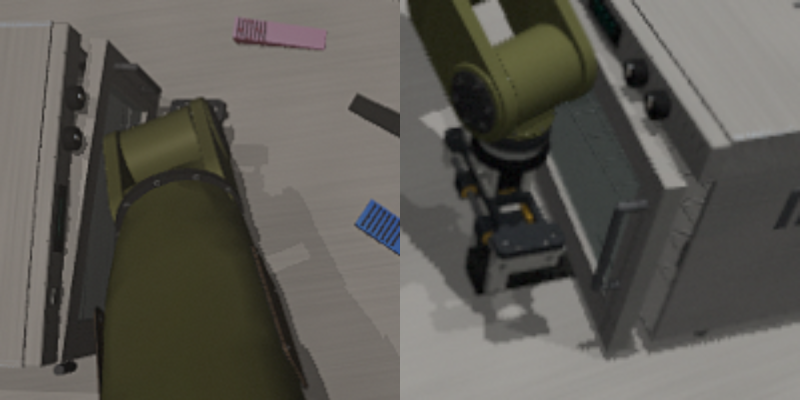

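The door is nearly shut. A gap of about 15 mm remains at the free end, around (650,330) in the side half, and the handle is clear.

Request:
{"api": "play_rows", "payload": {
  "translation": [
    [0.0003, 0.002, 0],
    [0.0006, 0.004, 0],
    [0.0006, 0.004, 0]
  ],
  "yaw": [0, 0, 0]
}}

```text
clock: 12.35
eef_pos: [504.3, 173.8, 8.6]
eef_rot: [3.141, 0.001, 1.43]
wrist_force: [2.0, -8.6, 6.2]
finger_gap: 40.0
finger_force: 24.9
```

Request:
{"api": "play_rows", "payload": {
  "translation": [
    [0.0003, 0.002, 0],
    [0.0005, 0.003, 0],
    [0.0005, 0.003, 0]
  ],
  "yaw": [0, 0, 0]
}}

```text
clock: 12.72
eef_pos: [504.8, 176.7, 8.6]
eef_rot: [3.141, 0.001, 1.43]
wrist_force: [1.5, -11.2, 6.4]
finger_gap: 39.3
finger_force: 24.9
```

Request:
{"api": "play_rows", "payload": {
  "translation": [
    [0.0003, 0.002, 0],
    [0.0003, 0.002, 0]
  ],
  "yaw": [0, 0]
}}

```text
clock: 12.98
eef_pos: [505.0, 178.6, 8.6]
eef_rot: [3.141, 0.001, 1.43]
wrist_force: [1.9, -10.8, 7.8]
finger_gap: 39.9
finger_force: 24.9
```

Request:
{"api": "play_rows", "payload": {
  "translation": [
    [0.0002, 0.0015, 0],
    [0.0002, 0.0015, 0]
  ],
  "yaw": [0, 0]
}}

```text
clock: 13.22
eef_pos: [505.2, 180.1, 8.6]
eef_rot: [3.141, 0.001, 1.43]
wrist_force: [1.3, -11.5, 7.6]
finger_gap: 40.0
finger_force: 24.9
```

Request:
{"api": "play_rows", "payload": {
  "translation": [
    [0.0002, 0.0015, 0],
    [0.0002, 0.0015, 0]
  ],
  "yaw": [0, 0]
}}

```text
clock: 13.48
eef_pos: [505.5, 181.6, 8.6]
eef_rot: [3.141, 0.001, 1.43]
wrist_force: [1.9, -12.0, 7.5]
finger_gap: 39.9
finger_force: 24.9
```

Request:
{"api": "play_rows", "payload": {
  "translation": [
    [0.0002, 0.0015, 0],
    [0.0002, 0.0015, 0]
  ],
  "yaw": [0, 0]
}}

```text
clock: 13.72
eef_pos: [505.6, 183.0, 8.6]
eef_rot: [3.141, 0.001, 1.43]
wrist_force: [1.4, -11.6, 7.2]
finger_gap: 40.1
finger_force: 24.9
```

Request:
{"api": "play_rows", "payload": {
  "translation": [
    [0.0002, 0.001, 0],
    [0.0002, 0.001, 0]
  ],
  "yaw": [0, 0]
}}

```text
clock: 13.98
eef_pos: [505.8, 184.0, 8.6]
eef_rot: [3.141, 0.002, 1.43]
wrist_force: [0.5, -12.4, 7.6]
finger_gap: 39.9
finger_force: 24.9
```

Run:
```python
from h import *
t=shot("top","pics/t7.png");s=shot("side","pics/s7.png")
a=cv2.imread("pics/t7.png");b=cv2.imread("pics/s7.png")
S=telemetry.read_state();print(S["wrist_force"],S["moment"])
cv2.imwrite("pics/crop9.png",np.hstack([cv2.resize(a[150:350,80:280],(400,400)),cv2.resize(b[100:250,300:450],(400,400))]))
```

```text
[  0.83797692 -12.96531021   8.26599359] [-2.2465817  -0.05236457 -0.19317605]
```

View pics/crop9.png

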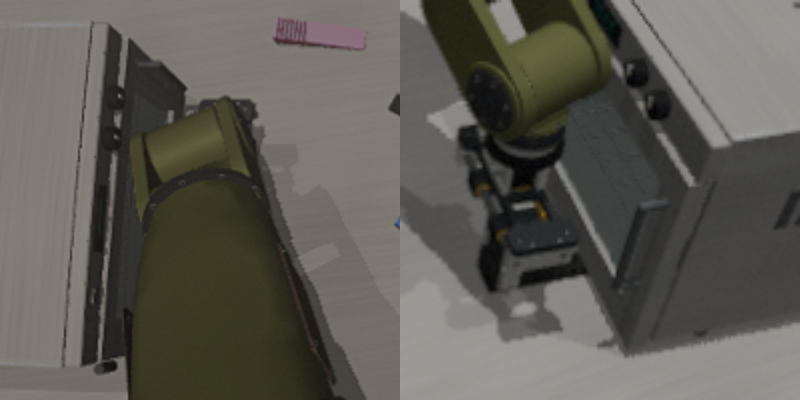

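The door looks shut now, with no gap visible at (690,250) in the side half. I continue in 1 mm taps until the level push is about 18 N.

Request:
{"api": "play_rows", "payload": {
  "translation": [
    [0.0002, 0.001, 0],
    [0.0002, 0.001, 0]
  ],
  "yaw": [0, 0]
}}

```text
clock: 14.32
eef_pos: [506.0, 184.9, 8.6]
eef_rot: [3.141, 0.002, 1.43]
wrist_force: [1.5, -12.1, 7.6]
finger_gap: 39.4
finger_force: 24.9
```

Request:
{"api": "play_rows", "payload": {
  "translation": [
    [0.0002, 0.001, 0],
    [0.0002, 0.001, 0]
  ],
  "yaw": [0, 0]
}}

```text
clock: 14.58
eef_pos: [506.1, 185.9, 8.6]
eef_rot: [3.141, 0.002, 1.43]
wrist_force: [-0.6, -12.5, 7.9]
finger_gap: 39.8
finger_force: 24.9
```

Request:
{"api": "play_rows", "payload": {
  "translation": [
    [0.0002, 0.001, 0],
    [0.0002, 0.001, 0]
  ],
  "yaw": [0, 0]
}}

```text
clock: 14.82
eef_pos: [506.3, 186.7, 8.6]
eef_rot: [-3.141, 0.002, 1.43]
wrist_force: [-0.7, -14.6, 8.7]
finger_gap: 39.6
finger_force: 25.0
```

Request:
{"api": "play_rows", "payload": {
  "translation": [
    [0.0002, 0.001, 0],
    [0.0002, 0.001, 0]
  ],
  "yaw": [0, 0]
}}

```text
clock: 15.08
eef_pos: [506.2, 187.1, 8.6]
eef_rot: [-3.141, 0.003, 1.431]
wrist_force: [-2.0, -19.9, 12.3]
finger_gap: 39.9
finger_force: 25.0
```

Request:
{"api": "play_rows", "payload": {
  "translation": [
    [0, 0, 0],
    [0, 0, 0],
    [0, 0, 0],
    [0, 0, 0]
  ],
  "yaw": [0, 0, 0, 0],
  "hand": 0.7
}}

```text
clock: 15.58
eef_pos: [506.3, 189.3, 8.3]
eef_rot: [-3.141, -0.0, 1.431]
wrist_force: [-0.5, 0.5, 0.1]
finger_gap: 65.7
finger_force: 0.0
```

Request:
{"api": "play_rows", "payload": {
  "translation": [
    [-0.002, -0.015, 0.002],
    [-0.005, -0.035, 0.005],
    [-0.007, -0.05, 0.008],
    [-0.007, -0.05, 0.008],
    [-0.007, -0.05, 0.008]
  ],
  "yaw": [0, 0, 0, 0, 0]
}}

```text
clock: 16.2
eef_pos: [499.5, 139.2, 16.6]
eef_rot: [3.141, -0.0, 1.43]
wrist_force: [-0.6, 0.2, -0.5]
finger_gap: 66.1
finger_force: 0.0
```

Request:
{"api": "play_rows", "payload": {
  "translation": [
    [0, 0, 0],
    [0, 0, 0],
    [0, 0, 0],
    [0, 0, 0],
    [0, 0, 0],
    [0, 0, 0]
  ],
  "yaw": [0, 0, 0, 0, 0, 0],
  "hand": 0,
  "force": 20
}}

```text
clock: 16.95
eef_pos: [499.4, 139.2, 16.4]
eef_rot: [3.142, 0.0, 1.431]
wrist_force: [-0.0, -0.8, 0.4]
finger_gap: 9.1
finger_force: 0.0
```

Run:
```python
from h import *
t=shot("top","pics/t8.png");s=shot("side","pics/s8.png")
a=cv2.imread("pics/t8.png");b=cv2.imread("pics/s8.png")
cv2.imwrite("pics/crop10.png",np.hstack([cv2.resize(a[150:350,80:280],(400,400)),cv2.resize(b[100:250,300:450],(400,400))]))
# change of door since previous picture
for n in("t","s"):
    p=cv2.imread(f"pics/{n}7.png");q=cv2.imread(f"pics/{n}8.png")
    r=(slice(160,185),slice(125,175)) if n=="t" else (slice(165,235),slice(380,420))
    print(n,cv2.absdiff(p[r],q[r]).mean())
```

```text
t 4.6384
s 4.020595238095238
```

View pics/crop10.png

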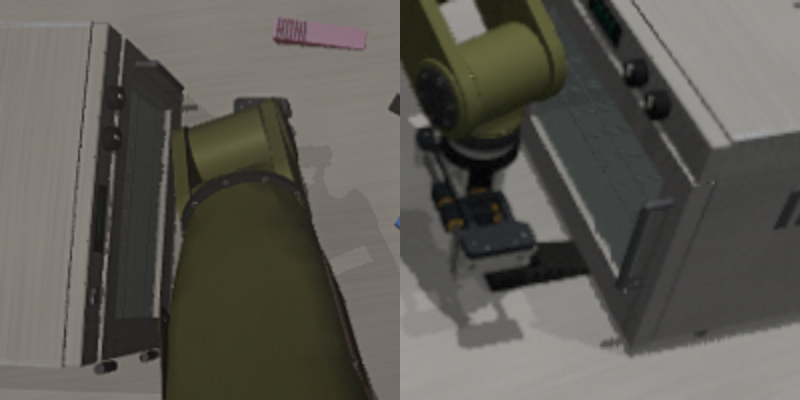

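The door stays shut with the wedge jammed under it, visible at (560,262) in the side half. I'll now tap the heel with the closed fingers to confirm the level force.

Request:
{"api": "play_rows", "payload": {
  "translation": [
    [0.001, 0.005, -0.006],
    [0.002, 0.011, -0.006],
    [0.0025, 0.017, -0.006],
    [0.0025, 0.017, -0.006]
  ],
  "yaw": [0, 0, 0, 0]
}}

```text
clock: 17.55
eef_pos: [501.9, 156.7, 10.5]
eef_rot: [3.141, -0.0, 1.431]
wrist_force: [0.2, 0.7, -0.5]
finger_gap: 0.1
finger_force: 0.0
```

Request:
{"api": "play_rows", "payload": {
  "translation": [
    [0.0002, 0.0015, 0],
    [0.0004, 0.003, 0],
    [0.0004, 0.003, 0]
  ],
  "yaw": [0, 0, 0]
}}

```text
clock: 17.92
eef_pos: [502.3, 159.2, 10.5]
eef_rot: [3.141, -0.0, 1.431]
wrist_force: [-1.0, -1.1, -0.6]
finger_gap: 0.3
finger_force: 0.0
```

Request:
{"api": "play_rows", "payload": {
  "translation": [
    [0.0002, 0.0015, 0],
    [0.0002, 0.002, 0],
    [0.0002, 0.002, 0]
  ],
  "yaw": [0, 0, 0]
}}

```text
clock: 18.3
eef_pos: [502.5, 160.6, 10.4]
eef_rot: [-3.141, 0.001, 1.431]
wrist_force: [-0.2, -5.6, 0.7]
finger_gap: 0.8
finger_force: 2.8
```

Request:
{"api": "play_rows", "payload": {
  "translation": [
    [0.0001, 0.001, 0],
    [0.0001, 0.001, 0]
  ],
  "yaw": [0, 0]
}}

```text
clock: 18.55
eef_pos: [502.5, 160.8, 10.4]
eef_rot: [-3.141, 0.002, 1.431]
wrist_force: [-1.7, -12.4, 3.8]
finger_gap: 0.1
finger_force: 6.4
```

Request:
{"api": "play_rows", "payload": {
  "translation": [
    [0.0001, 0.001, 0],
    [0.0001, 0.001, 0]
  ],
  "yaw": [0, 0]
}}

```text
clock: 18.8
eef_pos: [502.4, 161.3, 10.4]
eef_rot: [-3.141, 0.003, 1.431]
wrist_force: [-2.4, -17.3, 5.4]
finger_gap: 0.2
finger_force: 8.9
```

Request:
{"api": "play_rows", "payload": {
  "translation": [
    [0.0001, 0.0005, 0],
    [0.0001, 0.0005, 0]
  ],
  "yaw": [0, 0]
}}

```text
clock: 19.05
eef_pos: [502.4, 161.5, 10.4]
eef_rot: [-3.14, 0.004, 1.431]
wrist_force: [-3.4, -20.9, 6.0]
finger_gap: 0.6
finger_force: 10.3
```

Request:
{"api": "play_rows", "payload": {
  "translation": [
    [-0.001, -0.006, 0],
    [-0.003, -0.02, 0],
    [-0.006, -0.04, 0.02],
    [-0.006, -0.04, 0.06],
    [-0.006, -0.04, 0.06],
    [-0.006, -0.04, 0.06]
  ],
  "yaw": [0, 0, 0, 0, 0, 0]
}}

```text
clock: 19.8
eef_pos: [496.4, 123.4, 69.9]
eef_rot: [-3.141, 0.0, 1.431]
wrist_force: [0.3, -0.7, -0.3]
finger_gap: 0.9
finger_force: 0.0
```

Run:
```python
from h import *
shot("top","pics/t9.png");s=shot("side","pics/s9.png");print(telemetry.read_state()["wrist_force"])
b=cv2.imread("pics/s9.png")
p=cv2.imread("pics/s8.png");print(cv2.absdiff(p[165:235,380:420],b[165:235,380:420]).mean())
# wedge mask in the side view: heel-side extent on table
m=(b[180:225,310:385].max(2)<45).astype(np.uint8);cs,_=cv2.findContours(m,0,2);k=max(cs,key=cv2.contourArea)
bx=cv2.boxPoints(cv2.minAreaRect(k))+[310,180];print(bx.round(0).tolist(),plane(s,bx,18).round(0).tolist())
```

```text
[ 0.32921284 -0.38517875  0.38910976]
1.1229761904761906
[[330.0, 192.0], [369.0, 190.0], [370.0, 206.0], [331.0, 208.0]] [[472.0, 176.0, 18.0], [507.0, 291.0, 18.0], [563.0, 262.0, 18.0], [529.0, 151.0, 18.0]]
```

```bash
python3 -c "
from cell import manip;print(manip.sign_off())"
```

```text
the job is handed in; nothing more can be done
None
```

I handed the job in at about 20 s: the wedge lies under the free-end half of the shut door, jammed by a last level push of about 21 N, with the gripper clear. The judge returned no result, and the force on the door itself was not measured.

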